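# Open the counterweighted lever shear and set the strip for a cut

### The job

Get the bench shear ready for the next cut: lift its cutting arm by the grip, smoothly and without flinging it, past its balance point so that it rests fully open by itself. Then slide the strip along the bed under the open arm until it lies flat and flush against the squaring fence with its end just touching the length stop, without shifting the stop from its setting. Leave the other things on the bench where they are.

Things in the scene. Friction and masses are not known exactly. Their poses are not given: they have to be found in the camera images.
- bed (a point): Bench lever shear, bolted down, place and yaw varying: this point is on the top of its flat steel bed, 50 mm above the bench. Axes (the shear's): x from the robot's side to the far side, y left, z up. The bed spans x -100 to +100, y -110 to +180 mm of it; its right edge is the cutting edge. The arm's pivot bolt lies at x +110, y -118, z +28 mm, between two cheek plates reaching z +55 mm.
- grip_end (a point): Middle of the free end face of the cutting arm's black round grip (26 mm diameter, 96 mm long). Closed, the arm (a dark steel bar) lies level along the cutting edge, its blade below the bed's top, barring the strip's way; the grip overhangs the bed's front towards the robot, this point 282 mm before and 6 mm above the pivot, clear beneath. x points back along the arm, z out of its top.
- cut_arm (a joint): Opening angle of the arm in rad: 0 closed, grows as the grip rises, 1.22 fully open on its rest. A steel disc on a tail behind the pivot counterweights it: below the balance point it falls shut, beyond it open; that point varies from 0.35 to 0.85. The greased pivot damps it: by itself it falls open at under 1.6 rad/s. Lifting takes about 2 to 3 N at the grip.
- fence_face (a point): Squaring fence: an aluminium bar fixed across the bed, 12 mm high above the bed, 270 mm long along y. This point is the middle of the foot of its near face (the face towards the robot), at bed height; shear axes. The strip goes flush against this face.
- stop_face (a point): Length stop: upright aluminium plate (90 mm along x, 12 mm thick, top 16 mm above the bed) on two rods right of the cutting edge, set 30 to 65 mm beyond it. This point is on its left face at bed height, straight across from the middle of a strip flush with the fence; shear axes. A friction clamp holds it: a push of more than about 14 N to the right shifts it.
- strip_mid (a point): Centre (half-way up) of the loose white plastic strip lying on the bed: 50 mm (its x) by 220 mm (its y) by 6 mm thick, about 50 g. It starts on the bed left of the closed arm, a little off the fence and askew. Its x axis is about the shear's x.
- strip_end (a point): Middle of the strip's right end face (half-way up), 110 mm to the right (-y of the strip) of its centre: this end goes to the length stop.
- strip_edge (a point): Middle of the strip's far long edge (half-way up), 25 mm beyond its centre (+x of the strip): this edge goes against the fence.
- caliper: Bystander: digital caliper lying on the bench in front of the shear on the left, 235 mm long, 14 mm high. Origin under its middle.
- square: Bystander: small engineer's square, 75 mm stock and 100 mm blade, 16 mm high, on the bench to the right of the length stop.
- offcut: Bystander: white offcut 50 by 38 by 6 mm on the bench, right of the shear's front.
- screwdriver: Bystander: screwdriver on the bench to the left of the shear.
- oil_bottle: Bystander: grey bottle, 54 mm diameter, 125 mm tall, on the bench to the right of the shear's front.
- tape_roll: Bystander: roll of tape, 86 mm diameter, 24 mm high, lying on the bench to the left of the shear's front.
- screw_bin: Bystander: open blue bin of screws, 110 by 85 by 55 mm, on the bench to the left of the shear.
Things that resemble listed ones, but are neither listed nor needed, are in the scene too. What is meant by the part that bears strip_mid is not purple, and is the smaller of those in its own colour.

How it is judged:
On the way:
1. the cutting arm rests fully open by itself, with nothing touching it (value of joint cut_arm above 1.17 rad and contact force between each of the fingers, the arm and cut_arm below 0.3 N), for 0.3 s.
At the end, for the whole second after the job is handed in: The cutting arm rests open on its own (over 1.17 rad of 1.22); the strip lies flat and at rest on the bed, its far edge within 2.5 mm of the fence and square to it within 0.02 rad, its right end within 2.5 mm of the length stop, the stop within 3 mm of its setting (value of joint cut_arm above 1.17 rad and x of strip_edge in the frame of fence_face above -0.0025 m and angle between the x axis of strip_mid and the x axis of fence_face, either way round below 0.02 rad and y of strip_end in the frame of stop_face below 0.0025 m and z of strip_mid in the frame of fence_face between 0 and 0.006 m and angle between strip_mid's own z axis and vertical below 0.03 rad and linear speed of strip below 0.01 m/s); the robot touches nothing.
It fails at once if the arm was flung or let slam (faster than 2.2 rad/s) (velocity of joint cut_arm above 2.2 rad/s or velocity of joint cut_arm below -2.2 rad/s).
It fails at once if the length stop was shifted from its setting by more than 3 mm (distance of stop_face from where it was at the start of the episode above 0.003 m).
It fails at once if a bystander was moved by more than 20 mm (distance of any of caliper, square, offcut, screwdriver, oil_bottle, tape_roll, screw_bin from where it was at the start of the episode above 0.02 m).
It also fails if it takes over 67 s, if anything falls off the work surface, if the arm or the gripper's body presses on something with over 40 N, if the wrist force passes 120 N, or if a joint passes its speed limit or range.

### The arm

A 7-joint arm with a two-finger parallel gripper is mounted at the origin on the work surface. World frame = base frame: x ahead of the robot, y to its left, z up, the work surface at z = 0. Lengths are in m, angles in rad, forces in N, time in s.
With the tool pointing down it reaches from about 0.35 to 0.9 m from the base axis. Payload 7.2 kg.
Tool frame: the origin (TCP) lies midway between the tips of the shut fingers; the grasp point (between the pads) lies ctrl.grip_point_offset behind it (ctrl.grip_point_offset is the distance from the TCP to the grasp point, in m); z points along the fingers, y is the line along which they close (so a half turn about z gives the same grasp; the last joint's range is limited). The gripper opens to 88 mm and grips with 3 to 60 N. Pads are 20 mm wide; open, the fingers measure 115 mm over their backs; the gripper's body (75 mm by 178 mm) begins 61 mm behind the grasp point.
Start: joints at [-0.068, 0.411, -0.013, 1.596, 0.006, 1.134, -0.082], TCP at [0.625, -0, 0.223] pointing down, gripper open.
Joint ranges: [-2.95, 2.95], [-0.29, 1.99], [-1.47, 1.44], [0.14, 2.54], [-1.03, 4.17], [0.13, 1.85], [-2.86, 2.86]. Speed limits (rad/s): [2.39, 2.39, 3.01, 3.01, 3.14, 3.14, 3.14].

### API

Orientations are given as [roll, pitch, yaw] about the fixed x, y, z axes, in that order (R = Rz(yaw) Ry(pitch) Rx(roll)).
In Python, from plant import ctrl gives the robot as it stands.
- The arm moves only by the shell command python3 -m creep 'ROWS' [FORCE]. ROWS is JSON, a list of rows, each an object of numbers: "tx", "ty", "tz": the shift along the tool's x, y, z in m; "ax", "ay", "az": the turn, a rotation vector about the tool's x, y, z in degrees; "claw": the finger opening in m, from 0 to 0.0878. In form: [{"tx": .., "ty": .., "tz": .., "ax": .., "ay": .., "az": .., "claw": ..}, ...]. A call has 1 to 5 rows; each row is the pose to reach, as a shift and turn from the pose commanded when the call began, along the tool's axes at that moment; what a row does not reach only later rows make up. A row lasts 1/10 s, in which the tool goes at most 50 mm and 8.59 degrees, less where a joint would pass 70% of its speed; a pose out of reach is approached as far as the arm can. A call with a gripper value outside its range is refused whole. The fingers move at their own pace and stop on an object; FORCE is the grip in N (left out, the last holds). Time passes only in rows, so rows that repeat a pose let the fingers close. It gives the time, the measured TCP pose, the force, the opening and the grip force at its end, in the units of the state.
- ctrl.sense(): the state, without advancing time (a new reading comes with each control period).
- ctrl.get_image(name): name is "scene" or "side" or "wrist"; returns the picture (384x512x3 uint8, red, green, blue); there is no depth.
- ctrl.camera_params(name): a dict with "fx", "fy", "cx", "cy" (pixels), "eye" and "orientation" of the camera in the world; the wrist camera has in their place "mount" (4x4, takes a point from camera to tool coordinates, whose origin is the TCP and whose axes are the flange's). Camera axes: x right, y down, z forward; pixel columns grow to the right and rows downward; lengths in m; the calibration is good to about 2 mm. The wrist camera is an equidistant fisheye: a pixel r from the principal point sees the ray r / f radians off the axis. A picture is of the moment at which its call begins: read the wrist's pose just before it. camera_params takes no time and is no camera call.
- ctrl.finish_job(): hands the job in; it is judged then, once.
The state is a dict: "time": time; "joints": joint angles; "dq": joint speeds; "effort": joint torques, N m; "ee_pos": TCP position; "eef_rot": TCP orientation; "ft_force": force on the tool from outside, world axes, zero at the start; "torque": the same for the moment, N m; "width": finger opening in m; "grip_force": force on a finger pad.
Only numpy, scipy, OpenCV 4.12 (cv2) and the standard library are available. Lean on these libraries where they do the work, as an engineer would, in place of code of your own. Each camera call takes 0.05 s, during which the arm holds its last target. There are 200 camera calls.

## Working session

There is one attempt and no reset: what is moved stays moved. The work goes in short steps, Python scripts to look and compute and a shell command to move; the robot and the scene stay as the last step left them, time stands still between calls to the robot, and variables do not carry over. Pictures are saved under pics/ and viewed, at most 10 in all, crops included, and the job is handed in when it is done.

```bash
ls; mkdir -p pics; cat > h.py <<'E'
import numpy as np, cv2
from scipy.spatial.transform import Rotation as R
from plant import ctrl
def snap(n,f):
    s=ctrl.sense(); im=ctrl.get_image(n); cv2.imwrite('pics/'+f,cv2.cvtColor(im,cv2.COLOR_RGB2BGR)); return s,im
E
python3 - <<'E'
from h import *
for n in("scene","side"):
    snap(n,n+'0.png'); print(ctrl.camera_params(n))
print(ctrl.camera_params("wrist"));s=ctrl.sense();print(s['time'],s['ee_pos'],s['eef_rot'],s['ft_force'],ctrl.grip_point_offset)
E
```

```text
pics
{'fx': 349.9126547783962, 'fy': 349.9126547783962, 'cx': 256.053290832429, 'cy': 188.83571569037093, 'eye': array([ 1.02143118, -0.45830543,  1.04763611]), 'orientation': array([-2.50686632,  0.01667732,  0.64171763])}
{'fx': 449.20400831186987, 'fy': 449.20400831186987, 'cx': 252.7270210565853, 'cy': 190.9046886560453, 'eye': array([-0.08968128, -0.58284853,  0.95862504]), 'orientation': array([-2.3174566 ,  0.00926396, -0.7650589 ])}
{'fx': 297.3186396354542, 'fy': 297.3186396354542, 'cx': 255.0955796363793, 'cy': 191.79692592095168, 'mount': array([[ 5.75228292e-06, -9.57135693e-01, -2.89639887e-01,
         8.09205130e-02],
       [ 9.99999884e-01,  1.44913614e-04, -4.59017271e-04,
         2.44501598e-04],
       [ 4.81314576e-04, -2.89639851e-01,  9.57135583e-01,
        -1.62212949e-01],
       [ 0.00000000e+00,  0.00000000e+00,  0.00000000e+00,
         1.00000000e+00]])}
0.1 [6.24557806e-01 1.16695237e-05 2.21896952e-01] [-3.14016475e+00  3.78455518e-05  1.57084577e+00] [ 0.36896611  0.35129165 -1.22856746] 0.0187
```

View pics/scene0.png

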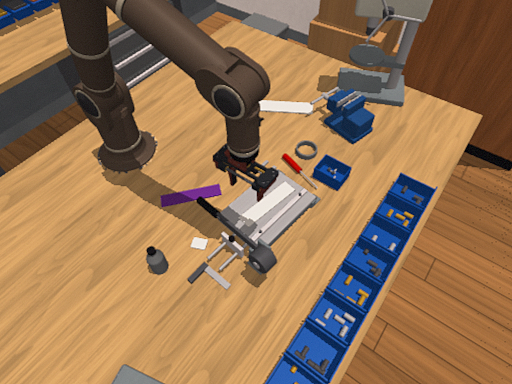

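View pics/side0.png

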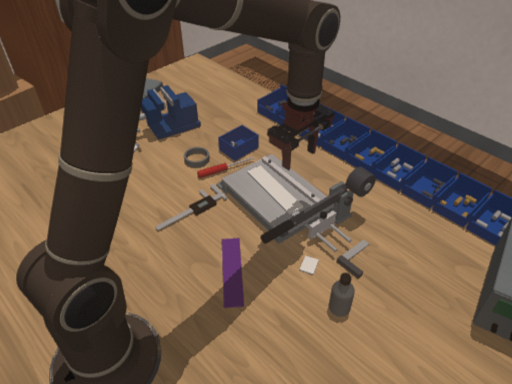

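The scene view shows the bed with a white strip around (270,203), the dark arm from (200,200) to the counterweight at (262,260), the purple strip at (190,195), and a longer white strip off the bed at (287,106). The side view shows the grip end at (267,238), the bed strip at (272,186) and the fence at (295,178). The strip candidates are purple, large white on the bench and white on the bed. The one on the bed fits, being white and the smaller of the two whites. I'll confirm in an enlarged crop.

```bash
python3 - <<'E'
import cv2,numpy as np
a=cv2.imread('pics/scene0.png')[90:290,185:335]; b=cv2.imread('pics/side0.png')[150:290,205:385]
a=cv2.resize(a,None,fx=2.7,fy=3*.9,interpolation=cv2.INTER_CUBIC); b=cv2.resize(b,(390,303),interpolation=cv2.INTER_CUBIC)
c=np.zeros((600,800,3),np.uint8); c[:a.shape[0],:a.shape[1]]=a; c[:303,408:798]=b
cv2.imwrite('pics/crop1.png',c)
E
```

```text
(no output)
```

View pics/crop1.png

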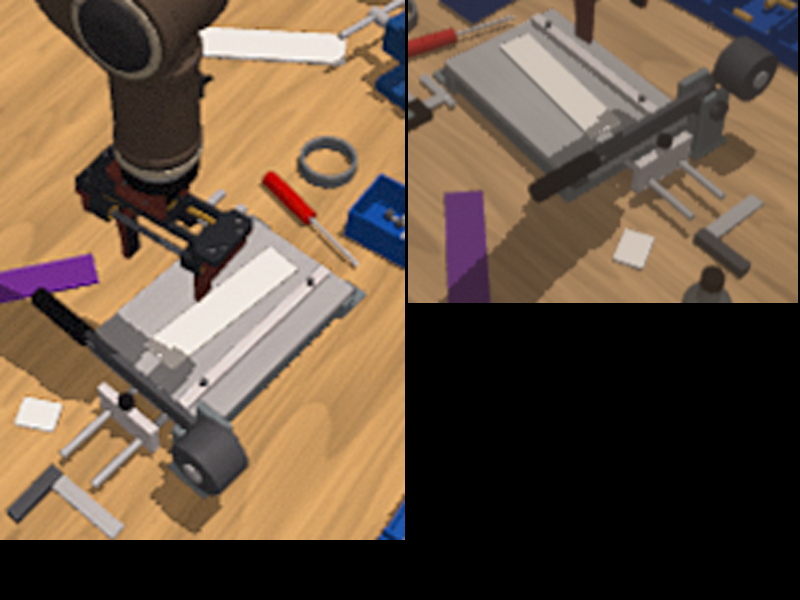

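The crop confirms it: the bed strip is plain white and smaller than the white one on the bench, whose left end is near (205,45) in the crop. Next I'll use the wrist view and a rough triangulation.

```bash
cat >> h.py <<'E'
def ray(n,uv,s=None):
    p=ctrl.camera_params(n); u=(uv[0]-p['cx'])/p['fx']; v=(uv[1]-p['cy'])/p['fy']
    if n!='wrist': 
        d=R.from_euler('xyz',p['orientation']).apply([u,v,1]); return np.array(p['eye']),d/np.linalg.norm(d)
    r=np.hypot(u,v); d=np.array([np.sin(r)*u/r,np.sin(r)*v/r,np.cos(r)]); M=p['mount']
    Rt=R.from_euler('xyz',s['eef_rot']); return Rt.apply(M[:3,3])+s['ee_pos'],Rt.apply(M[:3,:3]@d)
def onz(n,uv,z,s=None):
    o,d=ray(n,uv,s); return o+d*(z-o[2])/d[2]
def tri(r1,r2):
    (a,d),(b,e)=r1,r2; A=np.stack([d,-e],1); t=np.linalg.lstsq(A,b-a,rcond=None)[0]
    p,q=a+t[0]*d,b+t[1]*e; return (p+q)/2,np.linalg.norm(p-q)
E
python3 - <<'E'
from h import *
np.set_printoptions(precision=4,suppress=True)
sc=lambda x,y:(185+x/2.7,90+y/2.7); sd=lambda x,y:(205+(x-408)/2.167,150+y/2.167)
T=lambda a,b:tri(ray('scene',sc(*a)),ray('side',sd(*b)))
print('gripend',T((42,297),(536,190)))
print('farleft bed',T((362,292),(548,12)))
print('stop knob',T((127,400),(665,140)))
print('screws',T((310,282),(549,24)),T((203,382),(642,98)))
print('cw disc',T((195,468),(762,78)))
print('strip far-left', onz('scene',sc(275,248),.056), onz('scene',sc(298,268),.056), onz('side',sd(528,33),.056),onz('side',sd(500,42),.056))
s,im=snap('wrist','w0.png'); import pickle; pickle.dump(s,open('s0.pkl','wb'))
E
```

```text
gripend (array([ 0.4588, -0.0435,  0.0809]), np.float64(0.00262979158075157))
farleft bed (array([0.7622, 0.2343, 0.0262]), np.float64(0.002563704277606459))
stop knob (array([ 0.6353, -0.0941,  0.0786]), np.float64(0.001225696196666542))
screws (array([0.7103, 0.1829, 0.0626]), np.float64(0.0004984569255923446)) (array([ 0.6865, -0.0151,  0.0632]), np.float64(0.00080334356925961))
cw disc (array([ 0.7643, -0.1364,  0.1314]), np.float64(0.005859881443817538))
strip far-left [0.6413 0.2063 0.056 ] [0.6837 0.1966 0.056 ] [0.6796 0.1957 0.056 ] [0.6366 0.2094 0.056 ]
```

View pics/w0.png

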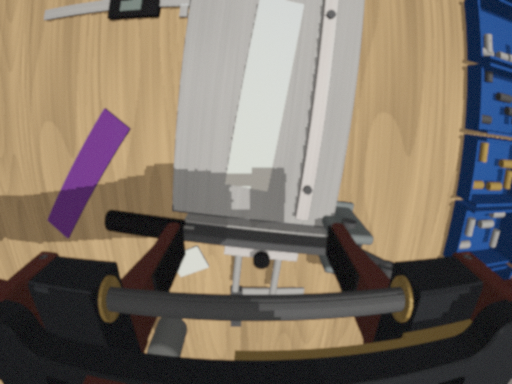

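The wrist view has right = world x and up = world y. It shows the grip from (110,220), the arm to (330,237), the strip spanning (280,0) to (245,185), the fence near edge from about (326,5) to (298,218), and the stop knob at (261,260). I'll measure these more precisely.

```bash
python3 - <<'E'
from h import *
import pickle; s=pickle.load(open('s0.pkl','rb'))
np.set_printoptions(precision=4,suppress=True)
im=cv2.imread('pics/w0.png'); g=im.min(2).astype(float)
for r in(40,80,120,150,190): print(r,g[r,225:345:2].astype(int))
W=lambda u,v,z:onz('wrist',(u,v),z,s)
print('grip end',W(110,221,.084),'screws',W(331,14,.062),W(307,189,.062),'knob',W(261,260,.08))
print('bed corners', W(175,210,.05),W(189,3,.05))
print('stop', W(226,250,.066),W(297,256,.066), 'cheek',W(352,205,.105),W(371,240,.105))
E
```

```text
40 [173 175 177 176 175 176 176 177 179 178 177 177 175 200 214 212 212 213
 213 214 214 214 214 213 213 214 213 214 213 214 213 214 214 214 214 214
 195 174 175 178 177 176 178 177 175 169 136 109 160 201 201 201 204 204
 199 178 175 178 177 177]
80 [180 179 179 181 180 177 179 180 176 196 214 214 213 213 213 214 212 213
 213 213 213 213 212 214 213 214 215 214 214 215 215 214 200 177 177 174
 177 178 175 176 177 177 173 170 137 118 185 204 204 205 204 206 196 176
 176 174 175 174 175 176]
120 [180 179 175 175 174 176 211 213 214 213 214 212 213 214 213 214 213 214
 214 214 213 214 214 214 213 215 214 213 203 178 177 176 175 176 176 175
 175 174 177 176 175 165 116 164 203 204 205 204 204 200 179 176 174 171
 174 172 174 175 174 174]
150 [178 175 171 202 213 213 212 211 212 212 213 211 212 212 211 213 213 212
 213 212 213 213 214 212 212 197 177 175 175 176 174 172 175 173 172 173
 176 177 174 140 116 176 203 201 204 201 202 194 175 176 175 173 174 175
 176 173 174 176 177 176]
190 [119 121 147 172 177 176 177 179 175 173 175 174 156 123 124 125 128 129
 136 141 142 131 117 117 118 120 118 120 115 119 150 170 173 173 176 174
 148 119 166 125  96  95  96 129 171 174 174 175 172 174 175 173 172 176
 176 177 170 141 117 114]
grip end [ 0.4516 -0.0463  0.084 ] screws [0.7073 0.1864 0.062 ] [ 0.6836 -0.0132  0.062 ] knob [ 0.6314 -0.0945  0.08  ]
bed corners [ 0.526  -0.0436  0.05  ] [0.5495 0.2033 0.05  ]
stop [ 0.5893 -0.0889  0.066 ] [ 0.6758 -0.0975  0.066 ] cheek [ 0.7245 -0.0177  0.105 ] [ 0.752  -0.0589  0.105 ]
```

```bash
python3 -m creep '[{"ty":-0.13,"tx":-0.048,"az":-8},{"ty":-0.13,"tx":-0.048,"az":-16},{"ty":-0.13,"tx":-0.048,"az":-25},{"ty":-0.13,"tx":-0.048,"az":-33},{"ty":-0.13,"tx":-0.048,"az":-42}]' 
python3 -m creep '[{"az":-8},{"az":-16},{"az":-25},{"az":-33},{"az":-41}]'
python3 -m creep '[{"tz":0.04},{"tz":0.07},{"tz":0.07}]'
```

```text
validation failed for argument at $[0]...
validation failed for argument at $[0]...
validation failed for argument at $[0]...
```

```bash
python3 - <<'E'
from h import *
import pickle; s=pickle.load(open('s0.pkl','rb'))
np.set_printoptions(precision=4,suppress=True)
W=lambda u,v,z:onz('wrist',(u,v),z,s)[:2]
print('strip near edge',W(250.5,40,.056),W(230.5,150,.056),'far',W(297.5,40,.056),W(275.5,150,.056))
print('fence foot/top',W(316,40,.05),W(303.5,150,.05),W(321,40,.062),W(307,150,.062))
s,im=snap('wrist','w1.png');print(s['ee_pos'],s['eef_rot'],s['ft_force'])
E
```

```text
strip near edge [0.6194 0.1532] [0.597  0.0303] far [0.6706 0.1543] [0.6471 0.0303]
fence foot/top [0.6924 0.1569] [0.6797 0.0298] [0.6955 0.1545] [0.6817 0.0317]
[ 0.6246 -0.      0.222 ] [-3.1404  0.0001  1.5708] [-0.6897 -0.2318  0.232 ]
```

View pics/w1.png

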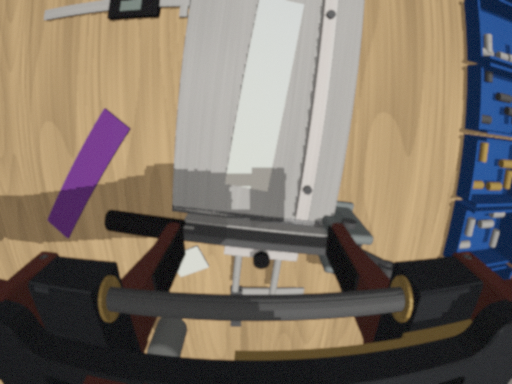

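The calls were refused and the picture is unchanged, so each row probably needs every key.

```bash
python3 -m creep '[{"tx":-0.048,"ty":-0.13,"tz":0,"ax":0,"ay":0,"az":-8,"claw":0.087},{"tx":-0.048,"ty":-0.13,"tz":0,"ax":0,"ay":0,"az":-16,"claw":0.087},{"tx":-0.048,"ty":-0.13,"tz":0,"ax":0,"ay":0,"az":-25,"claw":0.087},{"tx":-0.048,"ty":-0.13,"tz":0,"ax":0,"ay":0,"az":-33,"claw":0.087},{"tx":-0.048,"ty":-0.13,"tz":0,"ax":0,"ay":0,"az":-42,"claw":0.087}]' 
python3 -m creep '[{"tx":0,"ty":0,"tz":0,"ax":0,"ay":0,"az":-41,"claw":0.087},{"tx":0,"ty":0,"tz":0,"ax":0,"ay":0,"az":-41,"claw":0.087},{"tx":0,"ty":0,"tz":0,"ax":0,"ay":0,"az":-41,"claw":0.087},{"tx":0,"ty":0,"tz":0,"ax":0,"ay":0,"az":-41,"claw":0.087},{"tx":0,"ty":0,"tz":0,"ax":0,"ay":0,"az":-41,"claw":0.087}]'
python3 -c "
from h import *
s=ctrl.sense();print(s['time'],s['ee_pos'],s['eef_rot'],s['ft_force'],s['joints'])"
```

```text
time: 0.7
ee_pos: [0.494, -0.0487, 0.2231]
eef_rot: [3.141, 0.001, 2.302]
ft_force: [0.5, 0.5, -0.8]
width: 0.087
grip_force: 0.0
time: 1.2
ee_pos: [0.4949, -0.048, 0.2226]
eef_rot: [-3.142, -0.0, 3.018]
ft_force: [0.4, -0.3, 0.3]
width: 0.087
grip_force: 0.0
1.2 [ 0.49487923 -0.04804484  0.22257132] [-3.14158947e+00 -1.37105825e-04  3.01823033e+00] [ 0.41680028 -0.32929561  0.27696125] [ 0.18272946  0.20532263 -0.21233318  1.88812933  0.04944096  1.05328954
  1.39768136]
```

```bash
python3 -m creep '[{"tx":0,"ty":0,"tz":0.05,"ax":0,"ay":0,"az":0,"claw":0.087},{"tx":0,"ty":0,"tz":0.1,"ax":0,"ay":0,"az":0,"claw":0.087},{"tx":0,"ty":0,"tz":0.13,"ax":0,"ay":0,"az":0,"claw":0.087},{"tx":0,"ty":0,"tz":0.157,"ax":0,"ay":0,"az":0,"claw":0.087},{"tx":0,"ty":0,"tz":0.157,"ax":0,"ay":0,"az":0,"claw":0.06}]' 10
python3 -m creep '[{"tx":0,"ty":0,"tz":0,"ax":0,"ay":0,"az":0,"claw":0.04},{"tx":0,"ty":0,"tz":0,"ax":0,"ay":0,"az":0,"claw":0.03},{"tx":0,"ty":0,"tz":0,"ax":0,"ay":0,"az":0,"claw":0.02},{"tx":0,"ty":0,"tz":0,"ax":0,"ay":0,"az":0,"claw":0.02},{"tx":0,"ty":0,"tz":0,"ax":0,"ay":0,"az":0,"claw":0.02}]' 10
```

```text
time: 1.7
ee_pos: [0.4924, -0.0479, 0.0626]
eef_rot: [-3.141, -0.006, 3.013]
ft_force: [0.4, -0.8, 0.6]
width: 0.082
grip_force: 0.0
time: 2.2
ee_pos: [0.4954, -0.0481, 0.0664]
eef_rot: [3.142, 0.001, 3.012]
ft_force: [-0.5, 0.6, 0.3]
width: 0.0426
grip_force: 0.0
```

```bash
python3 -c "
from math import *
p=lambda t:(-.24*cos(t)+.006*sin(t),.24*sin(t)+.006*cos(t))
q=p(0)
for i in range(1,25):
  t=i*.05;x,z=p(t)
  print(round(t,2),'tx %.3f tz %.3f'%(-(x-q[0]),-(z-q[1])))
  if i%5==0:q=(x,z)"
```

```text
0.05 tx -0.001 tz -0.012
0.1 tx -0.002 tz -0.024
0.15 tx -0.004 tz -0.036
0.2 tx -0.006 tz -0.048
0.25 tx -0.009 tz -0.059
0.3 tx -0.004 tz -0.011
0.35 tx -0.008 tz -0.023
0.4 tx -0.012 tz -0.034
0.45 tx -0.018 tz -0.045
0.5 tx -0.023 tz -0.055
0.55 tx -0.006 tz -0.010
0.6 tx -0.013 tz -0.020
0.65 tx -0.020 tz -0.030
0.7 tx -0.028 tz -0.039
0.75 tx -0.036 tz -0.048
0.8 tx -0.009 tz -0.008
0.85 tx -0.018 tz -0.016
0.9 tx -0.027 tz -0.024
0.95 tx -0.037 tz -0.031
1.0 tx -0.047 tz -0.037
1.05 tx -0.010 tz -0.006
1.1 tx -0.021 tz -0.011
1.15 tx -0.032 tz -0.016
1.2 tx -0.043 tz -0.021
```

```bash
python3 -m creep '[{"tx":0,"ty":0,"tz":0,"ax":0,"ay":0,"az":0,"claw":0.015},{"tx":0,"ty":0,"tz":0,"ax":0,"ay":0,"az":0,"claw":0.015},{"tx":0,"ty":0,"tz":0,"ax":0,"ay":0,"az":0,"claw":0.015},{"tx":0,"ty":0,"tz":0,"ax":0,"ay":0,"az":0,"claw":0.015},{"tx":0,"ty":0,"tz":0,"ax":0,"ay":0,"az":0,"claw":0.015}]' 12
```

```text
time: 2.7
ee_pos: [0.4948, -0.051, 0.0659]
eef_rot: [-3.139, 0.0, 3.01]
ft_force: [-0.5, -9.1, 3.6]
width: 0.0261
grip_force: 12.0
```

```bash
python3 -m creep '[{"tx":0,"ty":-0.003,"tz":0,"ax":0,"ay":0,"az":0,"claw":0.015},{"tx":0,"ty":-0.003,"tz":-0.006,"ax":0,"ay":0,"az":0,"claw":0.015},{"tx":-0.001,"ty":-0.003,"tz":-0.014,"ax":0,"ay":0,"az":0,"claw":0.015},{"tx":-0.002,"ty":-0.003,"tz":-0.024,"ax":0,"ay":0,"az":0,"claw":0.015},{"tx":-0.002,"ty":-0.003,"tz":-0.024,"ax":0,"ay":0,"az":0,"claw":0.015}]' 12; python3 -c "
from h import *
s=ctrl.sense();print(s['torque'],s['ft_force'])"
```

```text
time: 3.2
ee_pos: [0.4965, -0.0512, 0.091]
eef_rot: [-3.141, 0.0, 3.012]
ft_force: [-1.3, -0.5, -1.3]
width: 0.0254
grip_force: 12.0
[0.01426772 0.22984048 0.10122405] [-1.28374049 -0.48345252 -1.28100304]
```

```bash
python3 -m creep '[{"tx":-0.002,"ty":0,"tz":-0.012,"ax":0,"ay":0,"az":0,"claw":0.015},{"tx":-0.004,"ty":0,"tz":-0.024,"ax":0,"ay":0,"az":0,"claw":0.015},{"tx":-0.007,"ty":0,"tz":-0.035,"ax":0,"ay":0,"az":0,"claw":0.015},{"tx":-0.011,"ty":0,"tz":-0.046,"ax":0,"ay":0,"az":0,"claw":0.015},{"tx":-0.015,"ty":0,"tz":-0.058,"ax":0,"ay":0,"az":0,"claw":0.015}]' 12
python3 -m creep '[{"tx":-0.004,"ty":0,"tz":-0.011,"ax":0,"ay":0,"az":0,"claw":0.015},{"tx":-0.010,"ty":0,"tz":-0.022,"ax":0,"ay":0,"az":0,"claw":0.015},{"tx":-0.015,"ty":0,"tz":-0.032,"ax":0,"ay":0,"az":0,"claw":0.015},{"tx":-0.021,"ty":0,"tz":-0.042,"ax":0,"ay":0,"az":0,"claw":0.015},{"tx":-0.028,"ty":0,"tz":-0.052,"ax":0,"ay":0,"az":0,"claw":0.015}]' 12
```

```text
time: 3.7
ee_pos: [0.5117, -0.053, 0.1487]
eef_rot: [3.141, 0.0, 3.013]
ft_force: [0.1, -0.1, -4.0]
width: 0.0259
grip_force: 12.0
time: 4.2
ee_pos: [0.5399, -0.0563, 0.2005]
eef_rot: [3.141, 0.0, 3.013]
ft_force: [2.3, 4.1, -3.1]
width: 0.0258
grip_force: 12.0
```

Tracking nicely at θ≈0.6; continuing.

```bash
python3 -m creep '[{"tx":-0.007,"ty":0,"tz":-0.010,"ax":0,"ay":0,"az":0,"claw":0.015},{"tx":-0.015,"ty":0,"tz":-0.019,"ax":0,"ay":0,"az":0,"claw":0.015},{"tx":-0.023,"ty":0,"tz":-0.028,"ax":0,"ay":0,"az":0,"claw":0.015},{"tx":-0.032,"ty":0,"tz":-0.036,"ax":0,"ay":0,"az":0,"claw":0.015},{"tx":-0.041,"ty":0,"tz":-0.044,"ax":0,"ay":0,"az":0,"claw":0.015}]' 12
python3 -m creep '[{"tx":-0.009,"ty":0,"tz":-0.008,"ax":0,"ay":0,"az":0,"claw":0.015},{"tx":-0.019,"ty":0,"tz":-0.015,"ax":0,"ay":0,"az":0,"claw":0.015},{"tx":-0.028,"ty":0,"tz":-0.021,"ax":0,"ay":0,"az":0,"claw":0.015},{"tx":-0.039,"ty":0,"tz":-0.027,"ax":0,"ay":0,"az":0,"claw":0.015},{"tx":-0.049,"ty":0,"tz":-0.032,"ax":0,"ay":0,"az":0,"claw":0.015}]' 12
```

```text
time: 4.7
ee_pos: [0.5806, -0.061, 0.2444]
eef_rot: [3.14, -0.0, 3.013]
ft_force: [2.4, 5.9, -2.6]
width: 0.0259
grip_force: 12.0
time: 5.2
ee_pos: [0.6295, -0.0666, 0.2764]
eef_rot: [3.139, 0.0, 3.014]
ft_force: [1.5, 6.9, -2.2]
width: 0.026
grip_force: 12.0
```

```bash
python3 -m creep '[{"tx":-0.008,"ty":0,"tz":-0.003,"ax":0,"ay":0,"az":0,"claw":0.015},{"tx":-0.015,"ty":0,"tz":-0.006,"ax":0,"ay":0,"az":0,"claw":0.015},{"tx":-0.015,"ty":0,"tz":-0.006,"ax":0,"ay":0,"az":0,"claw":0.087},{"tx":-0.015,"ty":0,"tz":-0.006,"ax":0,"ay":0,"az":0,"claw":0.087},{"tx":-0.015,"ty":0,"tz":-0.006,"ax":0,"ay":0,"az":0,"claw":0.087}]' 12
python3 -m creep '[{"tx":0,"ty":0,"tz":0,"ax":0,"ay":0,"az":0,"claw":0.087},{"tx":0,"ty":0,"tz":0,"ax":0,"ay":0,"az":0,"claw":0.087},{"tx":0,"ty":0,"tz":0,"ax":0,"ay":0,"az":0,"claw":0.087},{"tx":0,"ty":0,"tz":0,"ax":0,"ay":0,"az":0,"claw":0.087},{"tx":0,"ty":0,"tz":0,"ax":0,"ay":0,"az":0,"claw":0.087}]'
python3 -m creep '[{"tx":0.04,"ty":0,"tz":0,"ax":0,"ay":0,"az":0,"claw":0.087},{"tx":0.08,"ty":0,"tz":0,"ax":0,"ay":0,"az":0,"claw":0.087},{"tx":0.12,"ty":0,"tz":0,"ax":0,"ay":0,"az":0,"claw":0.087},{"tx":0.15,"ty":0,"tz":0,"ax":0,"ay":0,"az":0,"claw":0.087},{"tx":0.15,"ty":0,"tz":0,"ax":0,"ay":0,"az":0,"claw":0.087}]'
python3 - <<'E'
from h import *
snap('side','side1.png')
E
```

```text
time: 5.7
ee_pos: [0.6429, -0.0715, 0.2815]
eef_rot: [-3.14, -0.001, 3.011]
ft_force: [-0.7, -0.7, -0.3]
width: 0.0463
grip_force: 0.0
time: 6.2
ee_pos: [0.6433, -0.0704, 0.2817]
eef_rot: [-3.142, 0.0, 3.012]
ft_force: [-0.3, 0.3, 0.6]
width: 0.085
grip_force: 0.0
time: 6.7
ee_pos: [0.4917, -0.0507, 0.2824]
eef_rot: [-3.141, 0.0, 3.013]
ft_force: [0.8, 0.1, 0.8]
width: 0.087
grip_force: 0.0
```

View pics/side1.png

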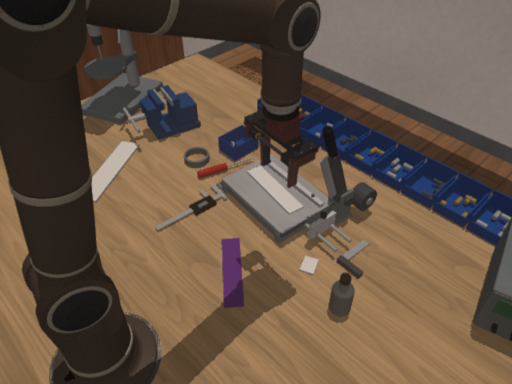

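The side view shows the arm resting open by itself, with the grip top at (328,130) and nothing touching it. Next I'll move over the bed and look close up.

```bash
python3 -m creep '[{"tx":0,"ty":0.045,"tz":0.02,"ax":0,"ay":0,"az":0,"claw":0.087},{"tx":-0.02,"ty":0.09,"tz":0.04,"ax":0,"ay":0,"az":0,"claw":0.087},{"tx":-0.052,"ty":0.129,"tz":0.06,"ax":0,"ay":0,"az":0,"claw":0.087},{"tx":-0.052,"ty":0.129,"tz":0.06,"ax":0,"ay":0,"az":0,"claw":0.087},{"tx":-0.052,"ty":0.129,"tz":0.06,"ax":0,"ay":0,"az":0,"claw":0.087}]' 12
python3 - <<'E'
from h import *
import pickle
s,im=snap('wrist','w2.png'); pickle.dump(s,open('s2.pkl','wb'));print(s['ee_pos'],s['eef_rot'])
E
```

```text
time: 7.25
ee_pos: [0.5637, 0.0716, 0.22]
eef_rot: [3.141, -0.002, 3.015]
ft_force: [-0.1, -0.5, 0.4]
width: 0.0872
grip_force: 0.0
[0.56370109 0.07164108 0.21997309] [ 3.14135448e+00 -2.36691650e-03  3.01464580e+00]
```

View pics/w2.png

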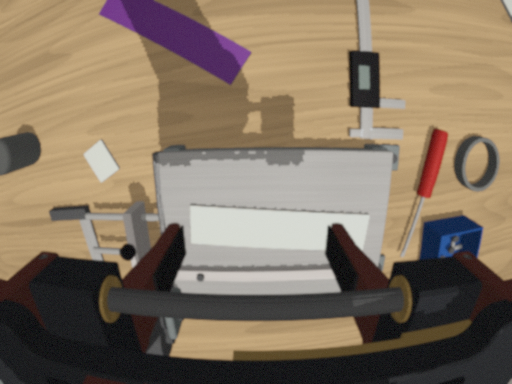

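The view has right = +y and down = +x. The strip corners are (191,206), (368,212) and (190,245), the fence near edge is at row ~268, and the stop plate is at columns ~125–148 with its left face near 147. I'll measure these numerically.

```bash
python3 - <<'E'
from h import *
import pickle; s=pickle.load(open('s2.pkl','rb'))
np.set_printoptions(precision=4,suppress=True,linewidth=200)
im=cv2.imread('pics/w2.png'); g=im.min(2).astype(int)
W=lambda u,v,z:onz('wrist',(u,v),z,s)[:2]
for r in(208,225,235): print('row',r,'from 118',g[r,118:200:1])
for c in(200,230,260,290,320): print('col',c,'from 200',g[200:285,c])
E
```

```text
row 208 from 118 [ 89  97 101  94  86  86  88  91  87  85  90  97  99 104 102 102 100 101  98  93  92  90  92  90  90  92  88  77  73  73  71  72  75  70  72  79  86  94  94 106 126 143 145 150 156 164 171 174 175
 174 175 176 177 176 176 176 177 176 176 176 176 177 177 177 176 176 177 177 175 176 178 185 197 207 210 209 211 209 211 209 210 209]
row 225 from 118 [117 112 115 115 115 119 122 130 133 133 134 132 131 129 114  99  91  89  85  92  91  93  90  88  90  91  91  88  88  82  77  75  74  73  74  75  75  72  73  78  90 104 121 139 145 142 132 140 148
 129  98  63  42  38  34  25  26  31  28  41  57  95 121 131 131 146 163 170 171 172 172 176 189 203 210 210 209 210 209 210 210 209]
row 235 from 118 [116 110 105 108 108 111 112 117 126 133 134 133 132 134 130 123 111  95  92  94  89  90  92  91  89  88  90  85  90  88  88  83  77  78  80  78  78  74  79  75  78  77  61  51  35  30  27  27  27
  24  33  27  28  22  22  24  26  19  22  25  19  15  13  23  32  80 133 162 170 174 174 174 181 198 208 211 209 210 210 210 209 211]
col 200 from 200 [175 175 173 163 142 143 175 199 208 21
[... 1043 characters left out ...]
78 178 177 178 178 178 179 177 168 148 148 175 198 208 210 212 212 210 211 211 211 211 210 211 210 210 210 210 211 211 211 210 210 209 210 210 211 210 210 210 210 210 211 209 210 211 210 208 201
 189 178 173 172 173 173 172 172 172 172 172 172 174 170 169 164 150 123 111 106 110 136 174 191 196 197 198 198 198 197 193 182 172 168 169 169]
col 320 from 200 [177 177 177 178 178 179 178 177 176 172 161 143 163 195 209 210 211 211 210 210 211 211 211 211 211 211 212 210 212 210 211 210 210 211 210 209 210 210 210 211 212 210 209 210 209 210 210 209 207
 197 182 175 175 175 173 174 172 174 175 173 173 169 170 165 151 128 109 108 114 140 179 193 194 194 197 197 197 198 195 184 175 170 171 171 169]
```

```bash
python3 - <<'E'
from h import *
import pickle; s=pickle.load(open('s2.pkl','rb'))
np.set_printoptions(precision=4,suppress=True,linewidth=200)
W=lambda u,v,z:onz('wrist',(u,v),z,s)[:2]
def fit(P):
    P=np.array(P); a,b=np.polyfit(P[:,1],P[:,0],1); return a,b
L={'foot':[W(c,r,.05) for c,r in((200,265),(230,265.8),(260,265.9),(290,265.5),(320,264.7))],
'top':[W(c,r,.062) for c,r in((230,271.3),(260,271),(290,270.3),(320,269.5))],
'near':[W(c,r,.056) for c,r in((200,205.8),(230,207.5),(260,209.5),(290,211),(320,212.5))],
'far':[W(c,r,.056) for c,r in((200,244.2),(230,245.7),(260,247.5),(290,249.2),(320,249.7))]}
for k,v in L.items(): print(k,'x=a*y+b',fit(v),'at y .06:',np.polyval(fit(v),.06))
print('strip right end',W(190.5,225,.056),W(189.5,208,.056),'left end',W(368,214,.056))
for v in((132.5,225),(134,235),(135.5,208)): print('stop top edge',W(*v,.066),W(*v,.064))
print('stop back',W(121,225,.066))
yaw=-.11
im=cv2.imread('pics/w2.png')[190:270,100:200]; cv2.imwrite('pics/c2.png',cv2.resize(im,None,fx=6,fy=6,interpolation=cv2.INTER_CUBIC))
E
```

```text
foot x=a*y+b (np.float64(0.12790887648638471), np.float64(0.6757370513910982)) at y .06: 0.6834115839802812
top x=a*y+b (np.float64(0.11795977546465954), np.float64(0.676902181158551)) at y .06: 0.6839797676864307
near x=a*y+b (np.float64(0.19015058891255207), np.float64(0.5903125017366436)) at y .06: 0.6017215370713968
far x=a*y+b (np.float64(0.18657883792705343), np.float64(0.6416158153904811)) at y .06: 0.6528105456661043
strip right end [ 0.614  -0.0123] [ 0.5923 -0.0091] left end [0.6285 0.2055]
stop top edge [ 0.6024 -0.0837] [ 0.6032 -0.0847]
stop top edge [ 0.6158 -0.0855] [ 0.6167 -0.0865]
stop top edge [ 0.5812 -0.0736] [ 0.5818 -0.0745]
stop back [ 0.6009 -0.0998]
```

View pics/c2.png

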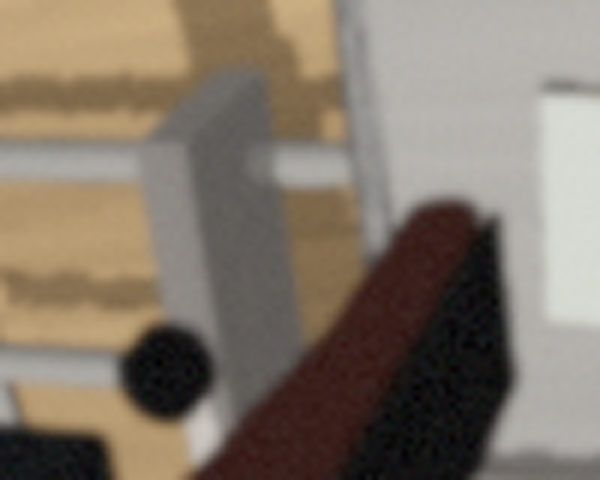

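The crop shows the stop plate's top-left edge from crop (190,150) to (218,420), i.e. pixels (131.7,215) to (136.3,260). That puts the face around y −0.084 to −0.088, about 70 mm of strip travel. First I'll square the strip against the fence using two open fingertips on its near edge.

```bash
python3 -m creep '[{"tx":-0.013,"ty":0.024,"tz":0.04,"ax":0,"ay":0,"az":-0.4,"claw":0.087},{"tx":-0.013,"ty":0.024,"tz":0.08,"ax":0,"ay":0,"az":-0.4,"claw":0.087},{"tx":-0.013,"ty":0.024,"tz":0.12,"ax":0,"ay":0,"az":-0.4,"claw":0.087},{"tx":-0.013,"ty":0.024,"tz":0.155,"ax":0,"ay":0,"az":-0.4,"claw":0.087},{"tx":-0.013,"ty":0.024,"tz":0.155,"ax":0,"ay":0,"az":-0.4,"claw":0.087}]'
python3 -m creep '[{"tx":0,"ty":0,"tz":0.006,"ax":0,"ay":0,"az":0,"claw":0.087},{"tx":0,"ty":0,"tz":0.012,"ax":0,"ay":0,"az":0,"claw":0.087},{"tx":0,"ty":0,"tz":0.012,"ax":0,"ay":0,"az":0,"claw":0.087},{"tx":0,"ty":0,"tz":0.012,"ax":0,"ay":0,"az":0,"claw":0.087}]'
```

```text
time: 7.8
ee_pos: [0.576, 0.0897, 0.0633]
eef_rot: [-3.139, -0.006, 3.017]
ft_force: [-0.5, -0.3, -0.7]
width: 0.0868
grip_force: 0.0
time: 8.2
ee_pos: [0.5795, 0.0924, 0.0559]
eef_rot: [3.141, 0.002, 3.019]
ft_force: [-0.3, -0.5, -0.2]
width: 0.0867
grip_force: 0.0
```

```bash
python3 -m creep '[{"tx":0,"ty":0,"tz":0.001,"ax":0,"ay":0,"az":0,"claw":0.087},{"tx":0,"ty":0,"tz":0.001,"ax":0,"ay":0,"az":0,"claw":0.087},{"tx":0,"ty":0,"tz":0.001,"ax":0,"ay":0,"az":0,"claw":0.087}]'
python3 -m creep '[{"tx":-0.007,"ty":0,"tz":0,"ax":0,"ay":0,"az":0,"claw":0.087},{"tx":-0.014,"ty":0,"tz":0,"ax":0,"ay":0,"az":0,"claw":0.087},{"tx":-0.020,"ty":0,"tz":0,"ax":0,"ay":0,"az":0,"claw":0.087},{"tx":-0.026,"ty":0,"tz":0,"ax":0,"ay":0,"az":0,"claw":0.087},{"tx":-0.032,"ty":0,"tz":0,"ax":0,"ay":0,"az":0,"claw":0.087}]'
python3 -m creep '[{"tx":-0.004,"ty":0,"tz":0,"ax":0,"ay":0,"az":0,"claw":0.087},{"tx":-0.008,"ty":0,"tz":0,"ax":0,"ay":0,"az":0,"claw":0.087},{"tx":-0.011,"ty":0,"tz":0,"ax":0,"ay":0,"az":0,"claw":0.087},{"tx":-0.014,"ty":0,"tz":0,"ax":0,"ay":0,"az":0,"claw":0.087},{"tx":-0.014,"ty":0,"tz":0,"ax":0,"ay":0,"az":0,"claw":0.087}]'
```

```text
time: 8.5
ee_pos: [0.5789, 0.0924, 0.0539]
eef_rot: [3.142, 0.0, 3.019]
ft_force: [0.5, 0.5, -0.0]
width: 0.0873
grip_force: 0.0
time: 9.0
ee_pos: [0.6111, 0.0883, 0.0535]
eef_rot: [-3.142, -0.0, 3.019]
ft_force: [-0.9, -0.5, 0.3]
width: 0.0873
grip_force: 0.3
time: 9.5
ee_pos: [0.6248, 0.0866, 0.0536]
eef_rot: [3.142, 0.0, 3.019]
ft_force: [-0.4, -0.0, -0.5]
width: 0.0869
grip_force: 0.0
```

Nearly at the fence; I'll step until the contact force shows.

```bash
for i in 1 2; do python3 -m creep '[{"tx":-0.001,"ty":0,"tz":0,"ax":0,"ay":0,"az":0,"claw":0.087},{"tx":-0.002,"ty":0,"tz":0,"ax":0,"ay":0,"az":0,"claw":0.087},{"tx":-0.002,"ty":0,"tz":0,"ax":0,"ay":0,"az":0,"claw":0.087}]' | egrep 'ee_pos|ft'; done
```

```text
ee_pos: [0.6256, 0.0866, 0.0535]
ft_force: [-3.9, -0.3, 1.6]
ee_pos: [0.626, 0.0866, 0.0534]
ft_force: [-9.2, -1.0, 7.2]
```

```bash
python3 -m creep '[{"tx":0.006,"ty":0,"tz":0,"ax":0,"ay":0,"az":0,"claw":0.087},{"tx":0.010,"ty":0,"tz":-0.03,"ax":0,"ay":0,"az":0,"claw":0.05},{"tx":-0.01,"ty":0.06,"tz":-0.05,"ax":0,"ay":0,"az":0,"claw":0},{"tx":-0.034,"ty":0.11,"tz":-0.05,"ax":0,"ay":0,"az":0,"claw":0},{"tx":-0.034,"ty":0.155,"tz":-0.05,"ax":0,"ay":0,"az":0,"claw":0}]'
python3 -m creep '[{"tx":0,"ty":0,"tz":0,"ax":0,"ay":0,"az":0,"claw":0},{"tx":0,"ty":0,"tz":0,"ax":0,"ay":0,"az":0,"claw":0},{"tx":0,"ty":0,"tz":0,"ax":0,"ay":0,"az":0,"claw":0},{"tx":0,"ty":0,"tz":0,"ax":0,"ay":0,"az":0,"claw":0},{"tx":0,"ty":0,"tz":0,"ax":0,"ay":0,"az":0,"claw":0}]'
python3 - <<'E'
from h import *
import pickle
s,im=snap('wrist','w3.png'); pickle.dump(s,open('s3.pkl','wb'))
g=im.min(2); m=(g>192).astype(np.uint8); m[300:]=0
for c in cv2.findContours(m,0,2)[0]:
    if cv2.contourArea(c)>300: 
        b=cv2.boxPoints(cv2.minAreaRect(c)); print(cv2.contourArea(c)); [print(p,onz('wrist',p,.056,s)) for p in b]
E
```

```text
time: 10.6
ee_pos: [0.6806, 0.2215, 0.1051]
eef_rot: [3.141, 0.005, 3.016]
ft_force: [0.6, -0.3, 0.1]
width: 0.0586
grip_force: 0.0
time: 11.1
ee_pos: [0.6776, 0.2199, 0.1035]
eef_rot: [-3.141, 0.0, 3.017]
ft_force: [-0.9, 0.8, -0.2]
width: 0.0182
grip_force: 0.0
2339.5
[ 22.20961 253.72003] [ 0.69841343 -0.02588691  0.056     ]
[ 23.017654 237.64893 ] [ 0.68049819 -0.01446159  0.056     ]
[209.05016 247.0025 ] [0.70273429 0.18092769 0.056     ]
[208.24211 263.0736 ] [0.71741764 0.17742164 0.056     ]
7475.0
[  6.33033 234.97716] [ 0.67621868 -0.0414279   0.056     ]
[  8.227531 179.32591 ] [ 0.62001548 -0.00947816  0.056     ]
[231.16162 186.92595] [0.65574542 0.20607609 0.056     ]
[229.26443 242.5772 ] [0.70057793 0.19770373 0.056     ]
```

```bash
python3 -m creep '[{"tx":0,"ty":0.018,"tz":0,"ax":0,"ay":0,"az":0,"claw":0},{"tx":0,"ty":0.018,"tz":0.02,"ax":0,"ay":0,"az":0,"claw":0},{"tx":0,"ty":0.018,"tz":0.04,"ax":0,"ay":0,"az":0,"claw":0},{"tx":0,"ty":0.018,"tz":0.05,"ax":0,"ay":0,"az":0,"claw":0},{"tx":0,"ty":0.018,"tz":0.05,"ax":0,"ay":0,"az":0,"claw":0}]'
python3 -m creep '[{"tx":0,"ty":-0.002,"tz":0,"ax":0,"ay":0,"az":0,"claw":0},{"tx":0,"ty":-0.004,"tz":0,"ax":0,"ay":0,"az":0,"claw":0},{"tx":0,"ty":-0.006,"tz":0,"ax":0,"ay":0,"az":0,"claw":0},{"tx":0,"ty":-0.008,"tz":0,"ax":0,"ay":0,"az":0,"claw":0},{"tx":0,"ty":-0.01,"tz":0,"ax":0,"ay":0,"az":0,"claw":0}]'
```

```text
time: 11.65
ee_pos: [0.6784, 0.24, 0.0515]
eef_rot: [-3.141, -0.003, 3.02]
ft_force: [-0.7, -1.1, -0.4]
width: 0.0003
grip_force: 0.0
time: 12.15
ee_pos: [0.6786, 0.2293, 0.0538]
eef_rot: [3.141, 0.001, 3.019]
ft_force: [-0.3, -0.2, -0.6]
width: 0.0006
grip_force: 0.0
```

```bash
for i in 1 2 3; do python3 -m creep '[{"tx":0,"ty":-0.005,"tz":0,"ax":0,"ay":0,"az":0,"claw":0},{"tx":0,"ty":-0.010,"tz":0,"ax":0,"ay":0,"az":0,"claw":0},{"tx":0,"ty":-0.015,"tz":0,"ax":0,"ay":0,"az":0,"claw":0},{"tx":0,"ty":-0.02,"tz":0,"ax":0,"ay":0,"az":0,"claw":0},{"tx":0,"ty":-0.024,"tz":0,"ax":0,"ay":0,"az":0,"claw":0}]'|egrep 'ee_pos|ft'; done
python3 - <<'E'
from h import *
import pickle
s,im=snap('wrist','w4.png'); pickle.dump(s,open('s4.pkl','wb'));print(s['ee_pos'])
E
```

```text
ee_pos: [0.6754, 0.2051, 0.0533]
ft_force: [0.3, 1.3, -0.3]
ee_pos: [0.6724, 0.1813, 0.0533]
ft_force: [-0.7, 0.5, -0.0]
ee_pos: [0.6695, 0.1575, 0.0533]
ft_force: [-0.0, 0.1, 0.0]
[0.66948602 0.15752447 0.05329458]
```

View pics/w4.png

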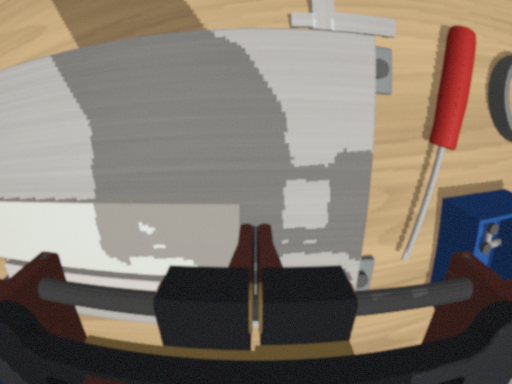

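The strip's left end, at column ~240, is in contact with the closed fingers and runs parallel to the fence. I'll creep to the stop.

```bash
python3 -m creep '[{"tx":0,"ty":-0.002,"tz":0,"ax":0,"ay":0,"az":0,"claw":0},{"tx":0,"ty":-0.004,"tz":0,"ax":0,"ay":0,"az":0,"claw":0},{"tx":0,"ty":-0.006,"tz":0,"ax":0,"ay":0,"az":0,"claw":0},{"tx":0,"ty":-0.008,"tz":0,"ax":0,"ay":0,"az":0,"claw":0},{"tx":0,"ty":-0.009,"tz":0,"ax":0,"ay":0,"az":0,"claw":0}]'|egrep 'ee_pos|ft'
python3 -m creep '[{"tx":0,"ty":-0.001,"tz":0,"ax":0,"ay":0,"az":0,"claw":0},{"tx":0,"ty":-0.002,"tz":0,"ax":0,"ay":0,"az":0,"claw":0},{"tx":0,"ty":-0.002,"tz":0,"ax":0,"ay":0,"az":0,"claw":0}]'|egrep 'ee_pos|ft'
```

```text
ee_pos: [0.6684, 0.149, 0.0533]
ft_force: [0.7, 0.9, -0.0]
ee_pos: [0.6682, 0.147, 0.0533]
ft_force: [-0.3, -0.2, 0.1]
```

```bash
python3 -m creep '[{"tx":0,"ty":-0.001,"tz":0,"ax":0,"ay":0,"az":0,"claw":0},{"tx":0,"ty":-0.0015,"tz":0,"ax":0,"ay":0,"az":0,"claw":0},{"tx":0,"ty":-0.0015,"tz":0,"ax":0,"ay":0,"az":0,"claw":0}]'|egrep 'ee_pos|ft'
python3 -m creep '[{"tx":0,"ty":-0.001,"tz":0,"ax":0,"ay":0,"az":0,"claw":0},{"tx":0,"ty":-0.001,"tz":0,"ax":0,"ay":0,"az":0,"claw":0}]'|egrep 'ee_pos|ft'
```

```text
ee_pos: [0.668, 0.1456, 0.0533]
ft_force: [0.7, 0.1, 0.5]
ee_pos: [0.6679, 0.1446, 0.0533]
ft_force: [-0.3, 0.9, -0.3]
```

```bash
for i in 1 2; do python3 -m creep '[{"tx":0,"ty":-0.001,"tz":0,"ax":0,"ay":0,"az":0,"claw":0},{"tx":0,"ty":-0.001,"tz":0,"ax":0,"ay":0,"az":0,"claw":0}]'|egrep 'ee_pos|ft'; done
```

```text
ee_pos: [0.6678, 0.1435, 0.0533]
ft_force: [0.7, 1.1, 0.8]
ee_pos: [0.6677, 0.1425, 0.0533]
ft_force: [-0.1, 0.4, 0.8]
```

```bash
for i in 1 2; do python3 -m creep '[{"tx":0,"ty":-0.001,"tz":0,"ax":0,"ay":0,"az":0,"claw":0},{"tx":0,"ty":-0.001,"tz":0,"ax":0,"ay":0,"az":0,"claw":0}]'|egrep 'ee_pos|ft'; done
```

```text
ee_pos: [0.6675, 0.1415, 0.0533]
ft_force: [0.1, 0.1, 0.2]
ee_pos: [0.6674, 0.1405, 0.0533]
ft_force: [-0.5, 0.0, 0.1]
```

```bash
for i in 1 2; do python3 -m creep '[{"tx":0,"ty":-0.001,"tz":0,"ax":0,"ay":0,"az":0,"claw":0},{"tx":0,"ty":-0.001,"tz":0,"ax":0,"ay":0,"az":0,"claw":0}]'|egrep 'ee_pos|ft'; done
```

```text
ee_pos: [0.6673, 0.1395, 0.0533]
ft_force: [-0.8, -0.2, 0.3]
ee_pos: [0.6672, 0.1385, 0.0533]
ft_force: [0.5, 0.4, -0.4]
```

```bash
python3 - <<'E'
from h import *
np.set_printoptions(precision=4,suppress=True,linewidth=220)
s,im=snap('scene','sc5.png'); s2,i2=snap('side','sd5.png')
a=im[195:275,195:335]; b=i2[155:255,215:355]
a=cv2.resize(a,(800,457)) [:300]; 
A=cv2.resize(im[195:255,215:315],(500,300),interpolation=cv2.INTER_CUBIC);B=cv2.resize(i2[165:240,255:355],(400,300),interpolation=cv2.INTER_CUBIC)
c=np.zeros((600,800,3),np.uint8); c[:300,:500]=A; c[300:,:400]=B
cv2.imwrite('pics/c5.png',cv2.cvtColor(c,cv2.COLOR_RGB2BGR))
E
```

```text
(no output)
```

View pics/c5.png

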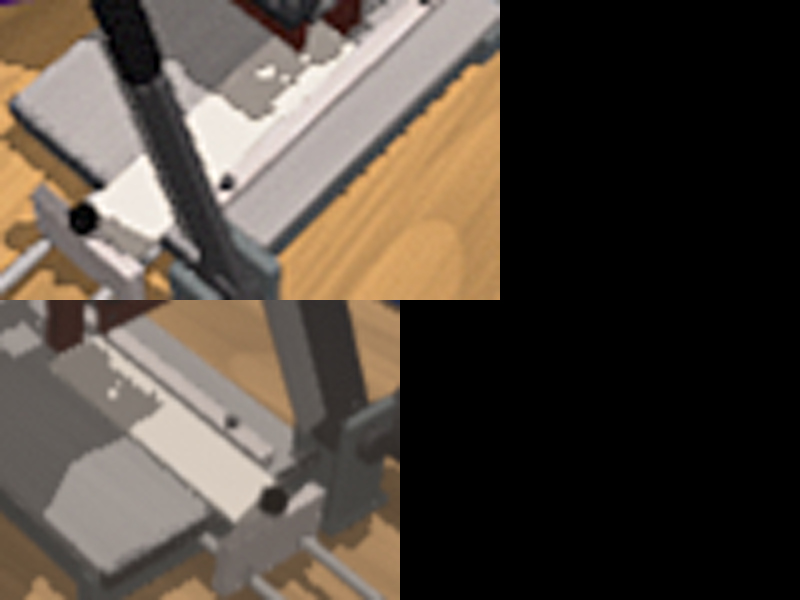

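The two views (scene above, side below) show the strip along the fence. Its right end is just short of the stop plate, at crop (115,235) against the plate edge at (130,265), so I'll keep creeping.

```bash
for i in 1 2; do python3 -m creep '[{"tx":0,"ty":-0.001,"tz":0,"ax":0,"ay":0,"az":0,"claw":0},{"tx":0,"ty":-0.001,"tz":0,"ax":0,"ay":0,"az":0,"claw":0}]'|egrep 'ee_pos|ft'; done
```

```text
ee_pos: [0.667, 0.1376, 0.0533]
ft_force: [-0.1, 0.2, -0.9]
ee_pos: [0.6669, 0.1373, 0.0534]
ft_force: [-0.3, 1.0, 0.4]
```

```bash
python3 -m creep '[{"tx":0,"ty":-0.0005,"tz":0,"ax":0,"ay":0,"az":0,"claw":0},{"tx":0,"ty":-0.001,"tz":0,"ax":0,"ay":0,"az":0,"claw":0},{"tx":0,"ty":-0.001,"tz":0,"ax":0,"ay":0,"az":0,"claw":0}]'|egrep 'ee_pos|ft'
```

```text
ee_pos: [0.6668, 0.1371, 0.0535]
ft_force: [0.2, 5.7, 0.5]
```

Contact with the stop at 5.7 N. I'll back off and re-flush the near edge lightly against the fence.

```bash
python3 -m creep '[{"tx":0,"ty":0.008,"tz":0,"ax":0,"ay":0,"az":0,"claw":0},{"tx":0,"ty":0.008,"tz":-0.03,"ax":0,"ay":0,"az":0,"claw":0},{"tx":0.02,"ty":-0.01,"tz":-0.06,"ax":0,"ay":0,"az":0,"claw":0.087},{"tx":0.05,"ty":-0.04,"tz":-0.06,"ax":0,"ay":0,"az":0,"claw":0.087},{"tx":0.05,"ty":-0.08,"tz":-0.06,"ax":0,"ay":0,"az":0,"claw":0.087}]'|egrep 'ee_pos|ft'
for i in 1 2; do python3 -m creep '[{"tx":0,"ty":0,"tz":0,"ax":0,"ay":0,"az":0,"claw":0.087},{"tx":0,"ty":0,"tz":0,"ax":0,"ay":0,"az":0,"claw":0.087},{"tx":0,"ty":0,"tz":0,"ax":0,"ay":0,"az":0,"claw":0.087},{"tx":0,"ty":0,"tz":0,"ax":0,"ay":0,"az":0,"claw":0.087}]'|egrep 'ee_pos|ft|wid'; done
```

```text
ee_pos: [0.6048, 0.0641, 0.1144]
ft_force: [0.5, -0.6, -0.0]
ee_pos: [0.6076, 0.0637, 0.1132]
ft_force: [-0.1, 0.3, 0.4]
width: 0.0531
ee_pos: [0.6074, 0.0627, 0.1132]
ft_force: [-0.1, -1.1, 0.7]
width: 0.0846
```

```bash
python3 -m creep '[{"tx":0,"ty":0,"tz":0.03,"ax":0,"ay":0,"az":0,"claw":0.087},{"tx":0,"ty":0,"tz":0.055,"ax":0,"ay":0,"az":0,"claw":0.087},{"tx":0,"ty":0,"tz":0.06,"ax":0,"ay":0,"az":0,"claw":0.087},{"tx":0,"ty":0,"tz":0.06,"ax":0,"ay":0,"az":0,"claw":0.087},{"tx":0,"ty":0,"tz":0.06,"ax":0,"ay":0,"az":0,"claw":0.087}]'|egrep 'ee_pos|ft'
python3 -m creep '[{"tx":-0.004,"ty":0,"tz":0,"ax":0,"ay":0,"az":0,"claw":0.087},{"tx":-0.008,"ty":0,"tz":0,"ax":0,"ay":0,"az":0,"claw":0.087},{"tx":-0.011,"ty":0,"tz":0,"ax":0,"ay":0,"az":0,"claw":0.087},{"tx":-0.013,"ty":0,"tz":0,"ax":0,"ay":0,"az":0,"claw":0.087},{"tx":-0.014,"ty":0,"tz":0,"ax":0,"ay":0,"az":0,"claw":0.087}]'|egrep 'ee_pos|ft'
for i in 1 2; do python3 -m creep '[{"tx":-0.001,"ty":0,"tz":0,"ax":0,"ay":0,"az":0,"claw":0.087},{"tx":-0.001,"ty":0,"tz":0,"ax":0,"ay":0,"az":0,"claw":0.087}]'|egrep 'ee_pos|ft'; done
```

```text
ee_pos: [0.6081, 0.0627, 0.0544]
ft_force: [0.3, 0.3, -0.9]
ee_pos: [0.6216, 0.0607, 0.0534]
ft_force: [0.9, -0.4, -0.3]
ee_pos: [0.6223, 0.0607, 0.0533]
ft_force: [-1.0, 1.0, -0.4]
ee_pos: [0.6225, 0.0606, 0.0531]
ft_force: [-3.3, 0.7, 1.6]
```

```bash
python3 -m creep '[{"tx":-0.001,"ty":0,"tz":0,"ax":0,"ay":0,"az":0,"claw":0.087},{"tx":-0.001,"ty":0,"tz":0,"ax":0,"ay":0,"az":0,"claw":0.087}]'|egrep 'ee_pos|ft'
python3 -m creep '[{"tx":0.002,"ty":0,"tz":0,"ax":0,"ay":0,"az":0,"claw":0.087},{"tx":0.008,"ty":0,"tz":0,"ax":0,"ay":0,"az":0,"claw":0.087},{"tx":0.01,"ty":0,"tz":-0.04,"ax":0,"ay":0,"az":0,"claw":0.087},{"tx":0.01,"ty":0,"tz":-0.09,"ax":0,"ay":0,"az":0,"claw":0.087},{"tx":0.01,"ty":0.0,"tz":-0.12,"ax":0,"ay":0,"az":0,"claw":0.087}]'|egrep 'ee_pos|ft'
python3 -m creep '[{"tx":0.04,"ty":0.03,"tz":-0.03,"ax":0,"ay":0,"az":0,"claw":0.087},{"tx":0.06,"ty":0.03,"tz":-0.05,"ax":0,"ay":0,"az":0,"claw":0.087},{"tx":0.06,"ty":0.03,"tz":-0.05,"ax":0,"ay":0,"az":0,"claw":0.087},{"tx":0.06,"ty":0.03,"tz":-0.05,"ax":0,"ay":0,"az":0,"claw":0.087}]'|egrep 'ee_pos|ft'
python3 - <<'E'
from h import *
import pickle
np.set_printoptions(precision=4,suppress=True,linewidth=250)
s,im=snap('wrist','w6.png'); pickle.dump(s,open('s6.pkl','wb'))
g=im.min(2).astype(int)
m=((g>195)).astype(np.uint8)
for c in cv2.findContours(m,0,2)[0]:
    if cv2.contourArea(c)>300: print(cv2.contourArea(c),cv2.boundingRect(c))
for c in range(150,330,30): print('col',c,g[190:330:1,c])
E
```

```text
ee_pos: [0.6227, 0.0604, 0.0531]
ft_force: [-7.6, -0.3, 3.9]
ee_pos: [0.6155, 0.062, 0.1769]
ft_force: [1.0, 0.3, 0.8]
ee_pos: [0.5589, 0.0986, 0.2241]
ft_force: [-0.1, -0.2, -0.8]
699.0 (187, 275, 142, 8)
3248.0 (181, 238, 109, 33)
324.5 (130, 236, 28, 23)
567.5 (73, 146, 30, 38)
col 150 [176 175 173 173 173 175 176 175 175 176 176 177 179 177 178 176 177 177 176 174 174 177 178 176 176 173 175 176 176 177 178 176 174 174 174 174 174 175 173 175 176 175 166 147 132 156 193 207 210 211 209 210 211 210 210 209 206 197 178 144  97  55
  38  31  27  30  32  30  27  33  24  26  32  26  26  26  28  30  23  31  27  25  31  30  33  28  23  24  18  28  22  13  27  20  22  22  21  19  23  29  37  43  46  48  53  54  56  56  58  59  55  59  61  60  58  61  63  61  61  63  63  59  61  58
  56  49  37  28  23  18  22  15  18  26  20  23  24  20  22  25]
col 180 [176 178 174 175 178 178 178 178 180 180 180 180 179 179 178 179 177 177 178 176 174 176 179 179 178 178 178 178 177 178 180 179 175 167 150 124  93  58  35  24  20  13  16  21  17  20  16  19  11  17  20  19  16  21  19  23  20  14  21  
[... 1913 characters left out ...]
48  51  58  55  54  56  54  59  61  59  60  61  62  62  63  65
  61  61  61  61  62  61  72  93 103 110 109 110 112 112 108 106]
col 300 [180 180 180 180 178 180 182 183 182 182 181 182 182 183 182 183 182 183 184 184 184 182 182 181 182 181 178 180 182 183 182 178 177 179 179 178 179 177 178 180 178 180 181 181 181 181 180 180 179 180 179 178 176 178 178 180 180 179 179 178 178 178
 178 176 174 175 175 179 178 176 177 177 177 177 175 174 175 166 142 115 110 111 128 160 187 196 199 198 198 200 200 199 192 179 176 174 174 173 172 172 173 170 165 141  97  62  51  42  49  56  54  54  55  56  56  59  60  60  59  62  63  63  63  62
  62  59  58  57  61  68  91 105 110 110 111 106 107 110 111 112]
```

```bash
python3 - <<'E'
from h import *
import pickle
np.set_printoptions(precision=4,suppress=True,linewidth=250)
s=pickle.load(open('s6.pkl','rb'));im=cv2.imread('pics/w6.png');g=im.min(2).astype(int)
for r in (238,242,246): print(r,g[r,90:145]); print(g[r,280:298])
W=lambda u,v,z:onz('wrist',(u,v),z,s)[:2]
print('left end',W(290,250,.056),'right',W(130,240,.056),np.linalg.norm(W(290,250,.056)-W(130,250,.056)))
s=ctrl.sense();print(s['time'],s['ft_force'])
E
```

```text
238 [ 81  86  82  82  83  84  83  85  85  83  80  83  86  89  93  92  91  94  93  96 111 128 134 136 133 134 134 128 112  99  96 114 132 145 148 146 148 149 152 169 193 205 208 209 208 208 210 209 210 210 209 210 210 210 211]
[205 205 204 204 205 204 207 207 204 198 186 182 180 179 180 180 178 178]
242 [112 107 104  99  98 102 102 101 103  99 100 100 101 100  92  89  90  91  90  93  97 114 130 135 136 134 134 132 124 107  96  99 119 137 145 146 148 149 149 150 168 191 204 209 209 209 208 209 210 210 210 210 210 210 210]
[215 215 215 215 214 214 215 214 211 201 185 178 176 176 179 176 177 176]
246 [123 124 123 122 122 122 122 122 123 122 123 125 124 123 125 124 116 104  83  63  49  42  51  68  81  97 108 120 123 120 103  94 103 121 140 148 147 148 147 149 152 155 172 190 202 208 209 209 209 210 209 209 210 211 210]
[215 214 215 214 214 214 214 213 209 196 184 180 180 179 181 181 180 181]
left end [0.661  0.1316] right [ 0.6254 -0.0741] 0.21133677472316822
20.85 [-0.339   0.0788 -0.3004]
```

Flush along the fence: the near edge sits at row 235 at every column and there is no gap. The right end lies at the stop within about a pixel. One gentle retouch of the end will make sure.

```bash
python3 -m creep '[{"tx":-0.04,"ty":0.03,"tz":0.03,"ax":0,"ay":0,"az":0,"claw":0},{"tx":-0.07,"ty":0.05,"tz":0.06,"ax":0,"ay":0,"az":0,"claw":0},{"tx":-0.102,"ty":0.065,"tz":0.09,"ax":0,"ay":0,"az":0,"claw":0},{"tx":-0.102,"ty":0.065,"tz":0.11,"ax":0,"ay":0,"az":0,"claw":0},{"tx":-0.102,"ty":0.065,"tz":0.12,"ax":0,"ay":0,"az":0,"claw":0}]'|egrep 'ee_pos|ft|wid'
for i in 1 2; do python3 -m creep '[{"tx":0,"ty":0,"tz":0,"ax":0,"ay":0,"az":0,"claw":0},{"tx":0,"ty":0,"tz":0,"ax":0,"ay":0,"az":0,"claw":0},{"tx":0,"ty":0,"tz":0,"ax":0,"ay":0,"az":0,"claw":0},{"tx":0,"ty":0,"tz":0,"ax":0,"ay":0,"az":0,"claw":0}]'|egrep 'ee_pos|ft|wid'; done
```

```text
ee_pos: [0.6666, 0.1496, 0.0977]
ft_force: [0.3, -0.7, 0.5]
width: 0.0503
ee_pos: [0.6683, 0.1507, 0.1052]
ft_force: [-0.1, -0.5, -0.5]
width: 0.0184
ee_pos: [0.6676, 0.1508, 0.1034]
ft_force: [0.7, -0.2, 0.3]
width: 0.0005
```

```bash
python3 -m creep '[{"tx":0,"ty":0,"tz":0.03,"ax":0,"ay":0,"az":0,"claw":0},{"tx":0,"ty":0,"tz":0.05,"ax":0,"ay":0,"az":0,"claw":0},{"tx":0,"ty":0,"tz":0.05,"ax":0,"ay":0,"az":0,"claw":0},{"tx":0,"ty":0,"tz":0.05,"ax":0,"ay":0,"az":0,"claw":0},{"tx":0,"ty":0,"tz":0.05,"ax":0,"ay":0,"az":0,"claw":0}]'|egrep 'ee_pos|ft|wid'
python3 -m creep '[{"tx":0,"ty":-0.003,"tz":0,"ax":0,"ay":0,"az":0,"claw":0},{"tx":0,"ty":-0.006,"tz":0,"ax":0,"ay":0,"az":0,"claw":0},{"tx":0,"ty":-0.009,"tz":0,"ax":0,"ay":0,"az":0,"claw":0},{"tx":0,"ty":-0.012,"tz":0,"ax":0,"ay":0,"az":0,"claw":0},{"tx":0,"ty":-0.0125,"tz":0,"ax":0,"ay":0,"az":0,"claw":0}]'|egrep 'ee_pos|ft|wid'
python3 -m creep '[{"tx":0,"ty":-0.0008,"tz":0,"ax":0,"ay":0,"az":0,"claw":0},{"tx":0,"ty":-0.0008,"tz":0,"ax":0,"ay":0,"az":0,"claw":0}]'|egrep 'ee_pos|ft|wid'
```

```text
ee_pos: [0.6677, 0.1508, 0.0535]
ft_force: [0.8, 0.0, -0.7]
width: 0.0005
ee_pos: [0.6661, 0.1376, 0.0534]
ft_force: [0.1, 0.3, -0.1]
width: 0.0005
ee_pos: [0.666, 0.1376, 0.0534]
ft_force: [0.0, -0.4, -0.6]
width: 0.0002
```

```bash
python3 -m creep '[{"tx":0,"ty":-0.001,"tz":0,"ax":0,"ay":0,"az":0,"claw":0},{"tx":0,"ty":-0.001,"tz":0,"ax":0,"ay":0,"az":0,"claw":0}]'|egrep 'ee_pos|ft|wid'
```

```text
ee_pos: [0.6658, 0.1374, 0.0533]
ft_force: [0.3, 2.4, -0.6]
width: 0.0
```

The end is in contact at the same place, so the strip is at the stop and the stop hasn't moved. I'll withdraw and hand in.

```bash
python3 -m creep '[{"tx":0,"ty":0.004,"tz":0,"ax":0,"ay":0,"az":0,"claw":0},{"tx":0,"ty":0.012,"tz":0,"ax":0,"ay":0,"az":0,"claw":0},{"tx":0,"ty":0.015,"tz":-0.04,"ax":0,"ay":0,"az":0,"claw":0},{"tx":0,"ty":0.015,"tz":-0.08,"ax":0,"ay":0,"az":0,"claw":0},{"tx":0,"ty":0.015,"tz":-0.12,"ax":0,"ay":0,"az":0,"claw":0}]'|egrep 'ee_pos|ft|wid'
python3 -m creep '[{"tx":0.04,"ty":0,"tz":0,"ax":0,"ay":0,"az":0,"claw":0},{"tx":0.08,"ty":0,"tz":0,"ax":0,"ay":0,"az":0,"claw":0},{"tx":0.1,"ty":0,"tz":0,"ax":0,"ay":0,"az":0,"claw":0},{"tx":0.1,"ty":0,"tz":0,"ax":0,"ay":0,"az":0,"claw":0},{"tx":0.1,"ty":0,"tz":0,"ax":0,"ay":0,"az":0,"claw":0}]'|egrep 'ee_pos|ft|wid|time'
python3 - <<'E'
from h import *
np.set_printoptions(precision=4,suppress=True,linewidth=250)
s,im=snap('wrist','w7.png'); W=lambda u,v:onz('wrist',(u,v),.056,s)[:2]
g=im.min(2).astype(int)
for c in (200,220,240,260): 
    col=g[215:285,c]; print(c,215+int(np.argmax(np.diff(col.astype(int)))),col[::2])
print(ctrl.finish_job())
E
```

```text
ee_pos: [0.6674, 0.1523, 0.1745]
ft_force: [0.9, 0.6, -0.5]
width: 0.0009
time: 24.55
ee_pos: [0.5692, 0.1639, 0.1739]
ft_force: [-0.7, 0.4, -0.4]
width: 0.0006
200 254 [195 196 195 191 194 194 193 192 193 192 195 195 190 191 190 190 192 191 161 137 189 218 218 218 218 198  93  23  27  25  26  27  20  26  29]
220 254 [193 197 197 193 196 196 197 193 194 193 198 193 190 191 189 190 190 192 188 153 176 217 219 218 219 208 128  30  15  26  25  24  22  27  22]
240 248 [194 195 195 195 193 145 113  96  79  64  51  43  36  33  32  24  31  35  30  26  33  29  31  28  28  29  31  22  26  26  23  24  29  20  27]
260 282 [194 195 195 194 174  80  31  30  33  29  31  27  29  32  26  27  30  26  28  27  27  29  29  26  31  29  30  25  26  27  22  28  32  31  40]
the job is handed in; nothing more can be done
None
```

I handed the job in at about 24.6 s. The cutting arm rests open on its own, and the strip is flush with the fence with its end touching the stop. The end was pressed to at most 5.7 N, under the 14 N that would shift the stop, and no other objects on the bench were touched. The hand-in call returned no verdict, so this rests on my own camera and force readings.

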